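# Build the inspection lamp and present the bead dish over it

### The job

Build the inspection lamp in the blue nest: stand the silver lamp body down square between the four posts, let go of it, then lay the white diffuser disc on top of it and let go. Then lift the white bead dish by its orange bar handle, carry it level, turn it through about a quarter turn so that its red tab points the same way as the nest's yellow tab, and hold it level and still, centred over the diffuser with about 5 cm of air between them; the loose ball must stay inside the dish's blue ring all the time. Finish while still holding the dish there, and leave everything else on the table alone.

Things in the scene. Friction and masses are not known exactly. Their poses are not given: they have to be found in the camera images.
- nest: fixed blue plate 90 x 90 x 8 mm with four aluminium posts, 12 mm thick, 25.5 mm either side of the centre in x and y, tops 60 mm above the table, last 8 mm tapered: a round pocket 60 mm across, open for a finger at +x, -x, +y, -y (39 mm between posts). Origin: centre of the underside, on the table; z up, own +x towards the yellow tab
- nest_tab (a point): yellow tab on the edge of the nest's plate, 60 mm from the nest's centre along the nest's own +x, 8 mm above the table
- lamp_center (a point): centre of the lamp body, a silver puck with a red band and a yellow disc on its top, 56 mm diameter, 36 mm tall (this point 18 mm above its underside), about 0.16 kg, starts upright on the table; z up. Seated in the nest, this point is 26 mm above the table
- diffuser_center (a point): centre of the diffuser disc: white with an orange band, 56 mm diameter, 18 mm thick (this point 9 mm above its underside), about 0.05 kg, starts flat on the table. Seated on the lamp body in the nest, this point is 53 mm above the table and its top 62 mm
- dish_handle (a point): middle of the orange bar bridging the bead dish, 82 mm above the dish's underside, straight over its centre. Bar: flat sides, 12 mm thick along the dish's x, 132 mm long along its y (legs at the ends), 18 mm tall, 49 mm of space between it and the ball. Axes: the dish's x points to its red tab, z up. The dish starts on the table
- dish_floor (a point): centre of the dish's inside, 5 mm above its underside. Dish: white, round, 122 mm diameter, rim 18 mm high, about 0.17 kg, inside a very shallow cone (0.12 rad) lowest at the centre, with a blue ring of 50 mm diameter drawn round it
- dish_tab (a point): outer part of the red tab at the dish's rim, 75 mm from the dish's centre along its own +x, 15 mm above the underside
- ball_center (a point): centre of the polished brass-coloured ball, 18 mm diameter, 24 g, lying loose at the centre of the dish; it rolls freely
- bottle_a: grey ink dropper bottle, 28 mm across, 84 mm tall; a bystander, origin at its underside centre
- bottle_b: blue ink dropper bottle, 28 mm across, 84 mm tall; a bystander, origin at its underside centre
- bottle_c: white dropper bottle, 28 mm across, 84 mm tall; a bystander, origin at its underside centre
- machine: red and black pen machine, 125 mm long, 32 mm thick, lying in a low rubber rest; a bystander, origin at its underside centre
- marker: blue marker, 130 mm long, 12 mm thick, lying; a bystander, origin at its underside centre
Not all that is in view belongs to the job. Leave any turquoise look-alike of the part that bears dish_handle alone.

How it is judged:
By the outcome, as a careful person would: the job done as asked, in the order asked, and still so for the second after the job is handed in, while the arm keeps its last pose, push and grip.
It also fails if it takes over 72 s, if anything falls off the work surface, if the arm or the gripper's body presses on something with over 40 N, if the wrist force passes 120 N, or if a joint passes its speed limit or range.

### The arm

A 6-joint arm with a two-finger parallel gripper is mounted at the origin on the work surface. World frame = base frame: x ahead of the robot, y to its left, z up, the work surface at z = 0. Lengths are in m, angles in rad, forces in N, time in s.
With the tool pointing down it reaches from about 0.35 to 0.85 m from the base axis. Payload 8.1 kg.
Tool frame: the origin (TCP) lies between the finger pads; the fingertips stand 11 mm ahead of it and the grasp point (between the pads) lies 8 mm behind it (robot.tips_ahead is the distance from the TCP to the fingertips, in m); z points along the fingers, y is the line along which they close (so a half turn about z gives the same grasp; the last joint's range is limited). The gripper opens to 93 mm and grips with 3 to 60 N. Pads are 15 mm wide; open, the fingers measure 128 mm over their backs; the gripper's body (75 mm by 188 mm) begins 65 mm behind the grasp point.
Start: joints at [-0.085, 0.13, 1.488, -0, 1.523, -0.085], TCP at [0.6, 0, 0.204] pointing down, gripper open.
Joint ranges: [-2.96, 2.96], [-0.89, 2.26], [0.02, 2.5], [-1.34, 4.48], [0, 2.73], [-2.66, 2.66]. Speed limits (rad/s): [2.39, 2.39, 2.79, 3.14, 3.14, 3.14].

### API

Orientations are given as a rotation vector (axis times angle).
In Python, from plant import robot gives the robot as it stands. The module is installed in compiled form; this text tells all that it offers.
- The arm moves only by the tool move_arm, never from a script. Its argument "deltas" is one flat list of numbers, 7 for each row, row after row: the shift along the tool's x, y, z in m, then the turn, a rotation vector about the tool's x, y, z in rad, then the opening, from 0 (shut) to 1 (fully open). A call has 1 to 12 rows; each row is the pose to reach, as a shift and turn from the pose commanded when the call began, along the tool's axes at that moment; what a row does not reach only later rows make up. A row lasts 1/8 s, in which the tool goes at most 62.5 mm and 10.7 degrees, less where a joint would pass 70% of its speed; a pose out of reach is approached as far as the arm can. A call with a gripper value outside its range is refused whole. The fingers move at their own pace and stop on an object; "squeeze" is the grip in N (left out, the last holds). Time passes only in rows, so rows that repeat a pose let the fingers close. It gives the time, the measured TCP pose, the force, the opening and the grip force at its end, in the units of the state.
- robot.read_state(): the state, without advancing time (a new reading comes with each control period).
- robot.read_camera(name): name is "scene" or "side" or "wrist"; returns (picture, depth): 480x640x3 uint8, red, green, blue; 480x640 float32, m along the optical axis (not along the pixel's ray), 0 where there is no reading.
- robot.camera_model(name): a dict with "K" (3x3 intrinsics, pixels), "k1" (the pictures are not rectified: a ray, as slopes to the right and down, at radius r is drawn at 1 + k1 r^2 times it, then the intrinsics apply), "R" (3x3) and "t" (3): a world point X has camera coordinates R X + t; the wrist camera has in their place "tool_from_camera" (4x4, takes a point from camera to tool coordinates, whose origin is the TCP and whose axes are the flange's). Camera axes: x right, y down, z forward; pixel columns grow to the right and rows downward; lengths in m; the calibration is good to about 2 mm. A picture is of the moment at which its call begins: read the wrist's pose just before it. camera_model takes no time and is no camera call.
- robot.close_job(): hands the job in; it is judged then, once.
Trained networks look in the newest picture that a camera, given by its name, has taken for a name from the list of things; names that differ only in an ending like _2 or _b are one class to them, and where a whole thing is asked for, a point or a joint stands for the part that bears it (a point fixed in the world has none). Each returns a list of dicts, best first, with "confidence" (0 to 1); they miss things now and then, are a little off and sometimes report something else, mostly with a low value. They report only what shows in the picture. A call takes as long as a camera call. They do not tell look-alikes from the thing itself.
- robot.recognise(camera, label): "uv" ([column, row] in pixels, amid what is visible of it).
The state is a dict: "t": time; "q": joint angles; "dq": joint speeds; "joint_torque": joint torques, N m; "tool_pos": TCP position; "orientation": TCP orientation; "force": force on the tool from outside, world axes, zero at the start; "wrist_torque": the same for the moment, N m; "opening": finger opening in m; "gripper_force": force on a finger pad.
Only numpy, scipy, OpenCV 4.12 (cv2) and the standard library are available. Lean on these libraries where they do the work, as an engineer would, in place of code of your own. Each camera call takes 0.05 s, during which the arm holds its last target. There are 200 camera calls.

## Working session

There is one attempt and no reset: what is moved stays moved. The work goes in short steps, Python scripts to look and compute and a tool call to move; the robot and the scene stay as the last step left them, time stands still between calls to the robot, and variables do not carry over. Pictures are saved under pics/ and viewed, at most 10 in all, crops included, and the job is handed in when it is done.

Besides the shell and the picture viewer there is one more tool, called after "Call:" as name(argument=value, ...) on one line, values as JSON. move_arm: Moves the arm, as the interface text tells. Its arguments: {"type":"object","properties":{"deltas":{"type":"array","items":{"type":"number"}},"squeeze":{"type":"number"}},"required":["deltas"]}

```bash
mkdir -p pics; cat > h.py <<'E'
import numpy as np, cv2
from scipy.spatial.transform import Rotation as Ro
from plant import robot
def cloud(cam):
    st=robot.read_state()
    im,d=robot.read_camera(cam); m=robot.camera_model(cam); K=np.array(m["K"])
    v,u=np.mgrid[0:480,0:640]
    x=(u-K[0,2])/K[0,0]; y=(v-K[1,2])/K[1,1]; a,b=x.copy(),y.copy()
    for _ in range(8):
        s=1+m["k1"]*(a*a+b*b); a=x/s; b=y/s
    P=np.stack([a*d,b*d,d],-1)
    if "R" in m: W=(P-np.array(m["t"]))@np.array(m["R"])
    else:
        T=np.array(m["tool_from_camera"]); R=Ro.from_rotvec(st["orientation"]).as_matrix()
        W=(P@T[:3,:3].T+T[:3,3])@R.T+st["tool_pos"]
    W[d==0]=np.nan
    return im,d,W
def save(n,im): cv2.imwrite("pics/"+n+".png",im[...,::-1])
E
python3 - <<'E'
from h import *
for c in ["scene","side"]:
    im,d,W=cloud(c); save(c+"0",im); np.savez(c+"0.npz",im=im,W=W)
    for l in ["nest","nest_tab","lamp_center","diffuser_center","dish_handle","dish_tab","ball_center"]:
        for r in robot.recognise(c,l)[:3]:
            u,v=np.round(r["uv"]).astype(int); print(c,l,u,v,round(r["confidence"],2),W[v,u].round(3))
print(robot.read_state()["tool_pos"],robot.read_state()["orientation"],robot.read_state()["t"])
E
```

```text
scene nest 335 283 0.67 [0.549 0.045 0.008]
scene nest 306 207 0.53 [ 0.42  -0.099  0.019]
scene nest_tab 331 277 0.79 [0.539 0.03  0.005]
scene lamp_center 408 351 0.74 [0.622 0.239 0.038]
scene diffuser_center 421 274 0.7 [0.448 0.188 0.016]
scene dish_handle 260 139 0.7 [ 0.294 -0.301  0.009]
scene dish_handle 215 194 0.61 [ 0.488 -0.294  0.018]
scene dish_tab 216 194 0.76 [ 0.489 -0.289  0.022]
scene dish_tab 258 137 0.71 [ 0.292 -0.308  0.011]
scene dish_tab 214 197 0.71 [ 0.495 -0.292  0.017]
scene ball_center 292 345 0.69 [0.723 0.051 0.051]
scene ball_center 213 193 0.45 [ 0.487 -0.299  0.018]
scene ball_center 213 196 0.38 [ 0.495 -0.294  0.018]
side nest 339 246 0.7 [0.542 0.029 0.009]
side nest_tab 339 246 0.95 [0.542 0.029 0.009]
side nest_tab 381 381 0.47 [ 0.501 -0.294  0.005]
side lamp_center 338 178 0.66 [0.605 0.214 0.037]
side lamp_center 382 384 0.47 [ 0.499 -0.301  0.008]
side diffuser_center 278 210 0.76 [0.449 0.172 0.018]
side dish_handle 381 380 0.84 [ 0.501 -0.292  0.005]
side dish_handle 238 404 0.69 [ 0.265 -0.259  0.006]
side dish_tab 242 403 0.77 [ 0.271 -0.26   0.008]
side dish_tab 380 380 0.73 [ 0.495 -0.299  0.02 ]
side ball_center 374 385 0.54 [ 0.483 -0.304  0.018]
[5.99996529e-01 1.12685002e-05 2.04467175e-01] [ 2.22143167e+00  2.22143749e+00 -3.29990450e-05] 0.8
```

View pics/scene0.png

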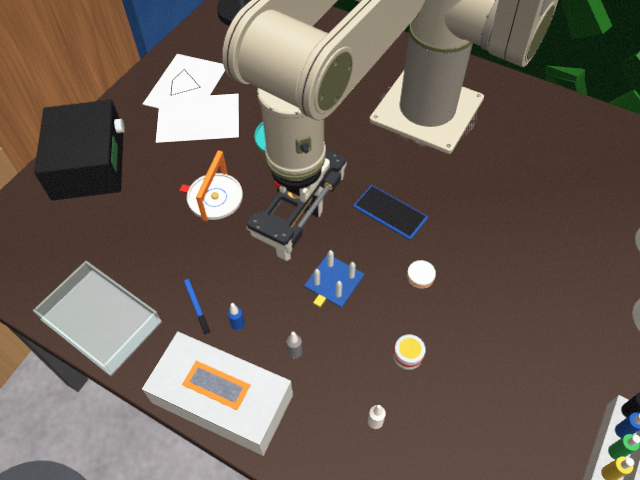

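View pics/side0.png

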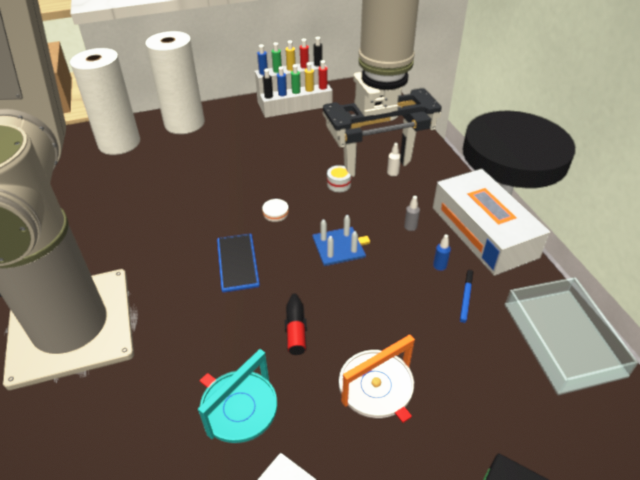

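The white dish with the orange bar and ball is at side (376,383) and scene (215,194). The turquoise one, at side (240,404), is the look-alike. The nest is at side (339,246) with its yellow tab at (363,240), the lamp at side (339,178) and the diffuser at (275,210). Next I measure and take one confirming crop.

```bash
python3 - <<'E'
from h import *
for c in ["scene","side"]:
    z=np.load(c+"0.npz"); im,W=z["im"],z["W"]
    hsv=cv2.cvtColor(im,cv2.COLOR_RGB2HSV).astype(int); H,S,V=hsv[...,0],hsv[...,1],hsv[...,2]
    def rep(n,ctr,r,mask,zr):
        m=mask&(np.hypot(W[...,0]-ctr[0],W[...,1]-ctr[1])<r)&(W[...,2]>zr[0])&(W[...,2]<zr[1])
        p=W[m]
        if len(p)<3: print(c,n,"none");return p
        (cx,cy),rr=cv2.minEnclosingCircle(p[:,:2].astype(np.float32))
        print(c,n,len(p),"med",np.median(p,0).round(4),"circ",round(cx,4),round(cy,4),round(rr,4)); return p
    T=S>=0
    rep("lamptop",(.612,.225),.06,T,(.031,.05)); rep("lampyel",(.612,.225),.06,(S>120)&(H>20)&(H<35),(.025,.05))
    rep("diff",(.449,.18),.06,T,(.013,.03))
    rep("posts",(.546,.04),.08,T,(.05,.07)); 
    p=rep("plate",(.546,.04),.09,(S>120)&(H>100)&(H<125),(-.01,.015))
    if len(p): print(cv2.minAreaRect((p[:,:2]*1000).astype(np.float32)))
    rep("ytab",(.57,.02),.1,(S>120)&(H>20)&(H<35),(-.01,.03))
    p=rep("bar",(.49,-.295),.12,(S>150)&(H>3)&(H<18),(.074,.1))
    if len(p): print(cv2.minAreaRect((p[:,:2]*1000).astype(np.float32)))
    rep("rim",(.49,-.295),.09,(S<60)&(V>120),(.012,.03))
    rep("rtab",(.5,-.32),.12,(S>150)&((H<3)|(H>175)),(-.01,.03))
im=np.load("side0.npz")["im"]; save("crop",cv2.resize(im[330:450,190:430],None,fx=3,fy=3))
E
```

```text
scene lamptop 686 med [0.6156 0.2387 0.0365] circ 0.6138 0.2387 0.0289
scene lampyel 344 med [0.6142 0.2392 0.0368] circ 0.6143 0.238 0.0214
scene diff 528 med [0.4464 0.1869 0.0172] circ 0.4454 0.1869 0.029
scene posts 101 med [0.5609 0.0574 0.0546] circ 0.5438 0.0387 0.0416
scene plate 1358 med [0.5429 0.0395 0.0074] circ 0.5406 0.0382 0.063
((540.6884765625, 38.54741668701172), (90.1470947265625, 97.76266479492188), 87.72950744628906)
scene ytab 95 med [0.5983 0.0358 0.0066] circ 0.5977 0.0357 0.013
scene bar 395 med [ 0.4903 -0.2921  0.0892] circ 0.4892 -0.2943 0.0685
((488.9158020019531, -293.36505126953125), (136.7685089111328, 15.000935554504395), 15.057945251464844)
scene rim 470 med [ 0.4906 -0.2922  0.015 ] circ 0.4897 -0.2934 0.0643
scene rtab 64 med [ 0.5059 -0.3658  0.0162] circ 0.5013 -0.3701 0.0222
side lamptop 254 med [0.6129 0.2314 0.0356] circ 0.6152 0.2351 0.0293
side lampyel 119 med [0.6157 0.2351 0.0361] circ 0.6154 0.236 0.0208
side diff 354 med [0.4451 0.1822 0.0184] circ 0.4446 0.1844 0.0293
side posts 109 med [0.5246 0.0132 0.0545] circ 0.5417 0.034 0.0415
side plate 971 med [0.5411 0.0247 0.0081] circ 0.5415 0.0349 0.0625
((541.9760131835938, 35.917213439941406), (93.12149047851562, 90.00323486328125), 86.98648071289062)
side ytab 86 med [0.5991 0.0312 0.0074] circ 0.6002 0.0373 0.0168
side bar 604 med [ 0.505  -0.297   0.0892] circ 0.4888 -0.2955 0.0669
((489.4146728515625, -297.8132019042969), (133.48548889160156, 14.14598274230957), 14.837177276611328)
side rim 822 med [ 0.4859 -0.3182  0.0154] circ 0.4886 -0.2975 0.0622
side rtab 153 med [ 0.5063 -0.3673  0.0176] circ 0.5106 -0.3645 0.017
```

View pics/crop.png

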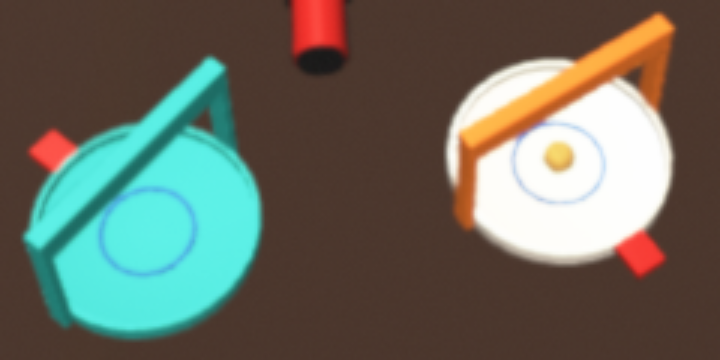

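The crop confirms it: the white dish with the orange bar and brass ball is at crop (560,160), and the turquoise look-alike is at (150,220). Moving over the lamp.

Call:
move_arm(deltas=[0.02,0.001,0,0,0,0,1,0.06,0.004,0.01,0,0,0,1,0.115,0.007,0.03,0,0,0,1,0.17,0.01,0.045,0,0,0,1,0.215,0.013,0.055,0,0,0,1,0.237,0.014,0.06,0,0,0,1,0.237,0.014,0.06,0,0,0,1], squeeze=20)

```text
t: 1.68
tool_pos: [0.6133, 0.2387, 0.1439]
orientation: [-2.218, -2.224, 0.001]
force: [-0.2, -0.9, 0.7]
opening: 0.0927
gripper_force: 0.0
```

```bash
cat >> h.py <<'E'
def reps(c,im,W,items):
    hsv=cv2.cvtColor(im,cv2.COLOR_RGB2HSV).astype(int); H,S=hsv[...,0],hsv[...,1]
    for n,ctr,r,h,zr in items:
        m=(np.hypot(W[...,0]-ctr[0],W[...,1]-ctr[1])<r)&(W[...,2]>zr[0])&(W[...,2]<zr[1])
        if h: m&=(S>110)&(H>=h[0])&(H<h[1])
        p=W[m]
        if len(p)<5: print(n,"none");continue
        (cx,cy),rr=cv2.minEnclosingCircle(p[:,:2].astype(np.float32)); b=cv2.minAreaRect((p[:,:2]*1000).astype(np.float32))
        print(n,len(p),"mean",p.mean(0).round(4),"circ",round(cx,4),round(cy,4),round(rr,4),"box",np.round(b[0],1),np.round(b[1],1),round(b[2],1))
E
python3 - <<'E'
from h import *
im,d,W=cloud("wrist"); save("w1",im); print(robot.read_state()["tool_pos"],robot.read_state()["t"])
reps("w",im,W,[("lamp",(.614,.237),.045,None,(.031,.045)),("yel",(.614,.237),.045,(20,35),(.025,.05)),("diff",(.445,.186),.045,None,(.013,.03)),("plate",(.542,.037),.08,(100,126),(-.005,.014)),("posts",(.542,.037),.06,None,(.05,.07))])
E
```

```text
[0.61384378 0.23726657 0.14444284] 1.725
lamp 4621 mean [0.6134 0.24   0.0359] circ 0.6134 0.239 0.0281 box [613.5 239.2] [55.1 55.2] 47.5
yel 2462 mean [0.6135 0.2393 0.0362] circ 0.6134 0.2388 0.0205 box [613.5 239.1] [40.1 40. ] 88.9
diff 3822 mean [0.4444 0.1882 0.0171] circ 0.4436 0.1872 0.0285 box [443.4 187.2] [56.5 54.9] 22.5
plate 3626 mean [0.5428 0.0249 0.0072] circ 0.5388 0.0244 0.0557 box [538.7  19.8] [70.9 94.4] 89.6
posts 377 mean [0.5418 0.0667 0.0548] circ 0.5423 0.065 0.0307 box [542.4  65.8] [ 9.4 61. ] 87.7
```

View pics/w1.png

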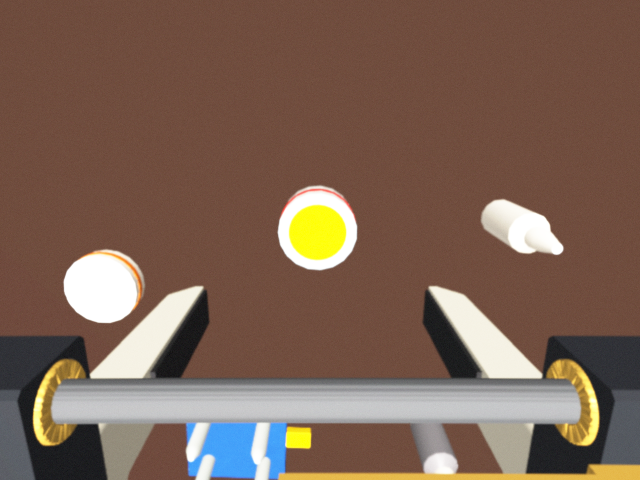

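Wrist view: lamp at (317,230) centred between the fingers, diffuser at (105,287), and the nest with its posts and yellow tab at bottom left (235,440). The wrist measurement agrees with the other cameras. Descending on the lamp.

Call:
move_arm(deltas=[0.001,0,0.03,0,0,0.02,1,0.001,0,0.07,0,0,0.04,1,0.001,0,0.11,0,0,0.04,1,0.001,0,0.129,0,0,0.04,1,0.001,0,0.129,0,0,0.04,1,0.001,0,0.129,0,0,0.04,0,0.001,0,0.129,0,0,0.04,0,0.001,0,0.129,0,0,0.04,0,0.001,0,0.129,0,0,0.04,0,0.001,0,0.129,0,0,0.04,0], squeeze=20)

```text
t: 2.98
tool_pos: [0.6142, 0.2382, 0.0159]
orientation: [2.265, 2.177, 0.001]
force: [-0.7, -0.8, 2.7]
opening: 0.0551
gripper_force: 20.0
```

Call:
move_arm(deltas=[0,0,-0.04,0,0,0,0,0,0,-0.085,0,0,0,0,-0.02,-0.005,-0.105,0,0,0,0,-0.065,-0.015,-0.105,0,0,0,0,-0.12,-0.028,-0.105,0,0,0,0,-0.175,-0.04,-0.105,0,0,0,0,-0.23,-0.052,-0.105,0,0,0,0,-0.262,-0.06,-0.105,0,0,0,0,-0.27,-0.061,-0.105,0,0,0,0,-0.27,-0.061,-0.105,0,0,0,0,-0.27,-0.061,-0.105,0,0,0,0])

```text
t: 4.35
tool_pos: [0.5425, -0.0282, 0.1203]
orientation: [-2.264, -2.178, -0.0]
force: [0.4, -0.1, -1.1]
opening: 0.0554
gripper_force: 20.0
```

```bash
python3 - <<'E'
from h import *
im,d,W=cloud("wrist"); save("w2",im); s=robot.read_state(); print(s["tool_pos"],s["t"],s["opening"])
R=Ro.from_rotvec(s["orientation"]).as_matrix(); print(R.round(3))
p=s["tool_pos"]
reps("w",im,W,[("lamp",p[:2],.045,None,(p[2]+.012,p[2]+.035)),("lampyel",p[:2],.045,(20,35),(p[2],p[2]+.05)),("plate",(.542,.037),.08,(100,126),(-.005,.014)),("posts",(.542,.037),.06,None,(.05,.07)),("ytab",(.6,.035),.03,(20,35),(0,.02))])
E
```

```text
[ 0.54247874 -0.02812938  0.12031347] 4.4 0.055265784376344176
[[ 0.039  0.999 -0.   ]
 [ 0.999 -0.039  0.   ]
 [ 0.    -0.    -1.   ]]
lamp 14966 mean [ 0.5416 -0.0247  0.141 ] circ 0.5417 -0.019 0.0421 box [544.1 -22.2] [65.9 60.6] 36.5
lampyel 7069 mean [ 0.5415 -0.0268  0.1406] circ 0.5379 -0.0278 0.0244 box [541.6 -27.4] [41.9 41.6] 53.3
plate 16215 mean [0.5412 0.0409 0.0075] circ 0.5417 0.0385 0.0634 box [540.9  38.7] [91.2 92.6] 87.3
posts 1371 mean [0.5408 0.0404 0.0555] circ 0.5408 0.0381 0.0421 box [540.8  38.4] [63.2 62.5] 87.6
ytab 797 mean [0.5968 0.036  0.0073] circ 0.598 0.0356 0.0141 box [597.8  35.5] [16.8 23.9] 87.6
```

View pics/w2.png

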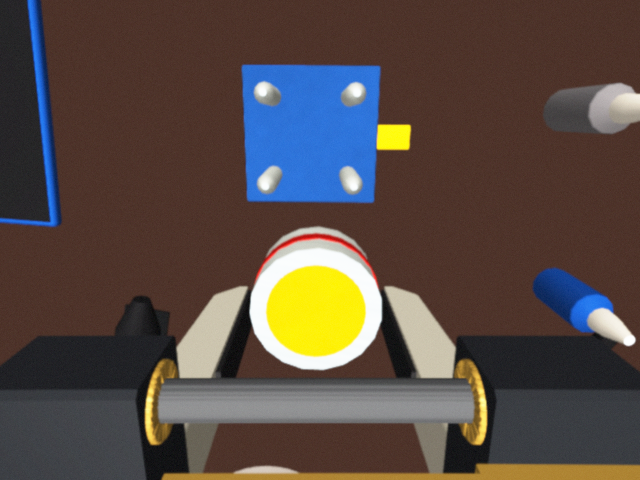

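Wrist view: the held lamp's yellow top is at (316,310), and the four nest posts are centred at (311,138) with the yellow tab to the right. The lamp has to go +66 mm along tool x and −3 mm along tool y. I lower it partway and check the force.

Call:
move_arm(deltas=[0.02,-0.001,0,0,0,0,0,0.05,-0.0025,0,0,0,0,0,0.0656,-0.0033,0.01,0,0,0,0,0.0656,-0.0033,0.03,0,0,0,0,0.0656,-0.0033,0.04,0,0,0,0,0.0656,-0.0033,0.046,0,0,0,0,0.0656,-0.0033,0.052,0,0,0,0,0.0656,-0.0033,0.058,0,0,0,0,0.0656,-0.0033,0.062,0,0,0,0,0.0656,-0.0033,0.062,0,0,0,0], squeeze=12)

```text
t: 5.65
tool_pos: [0.5414, 0.0363, 0.0582]
orientation: [-2.265, -2.176, 0.001]
force: [0.1, -0.5, -1.6]
opening: 0.0552
gripper_force: 12.0
```

Call:
move_arm(deltas=[0,0,0.01,0,0,0,0,0,0,0.02,0,0,0,0,0,0,0.028,0,0,0,0,0,0,0.032,0,0,0,0,0,0,0.0345,0,0,0,0,0,0,0.0345,0,0,0,0])

```text
t: 6.4
tool_pos: [0.5418, 0.0364, 0.0241]
orientation: [2.265, 2.176, 0.0]
force: [-0.4, -0.3, -1.8]
opening: 0.0552
gripper_force: 12.0
```

Call:
move_arm(deltas=[0,0,0.001,0,0,0,0,0,0,0.0015,0,0,0,0,0,0,0.0015,0,0,0,0.8,0,0,0.0015,0,0,0,0.8,0,0,0.0015,0,0,0,0.8,0,0,-0.04,0,0,0,1,0,0,-0.09,0,0,0,1,-0.06,0,-0.11,0,0,0,1,-0.06,0,-0.11,0,0,0,1,-0.06,0,-0.11,0,0,0,1])

```text
t: 7.65
tool_pos: [0.5388, -0.0235, 0.1334]
orientation: [-2.266, -2.175, 0.0]
force: [0.6, 0.0, 0.5]
opening: 0.0928
gripper_force: 0.0
```

```bash
python3 - <<'E'
from h import *
im,d,W=cloud("wrist"); save("w3",im); s=robot.read_state(); print(s["tool_pos"],s["t"],s["opening"])
reps("w",im,W,[("lamp",(.541,.0385),.02,None,(.03,.07)),("lampyel",(.541,.0385),.03,(20,35),(.02,.07)),("posts",(.542,.037),.06,None,(.05,.07)),("diff",(.445,.186),.045,None,(.013,.03))])
E
```

```text
[ 0.53851747 -0.02294167  0.13286397] 7.7 0.09321355872410955
lamp 3288 mean [0.541  0.0388 0.0441] circ 0.541 0.0385 0.0201 box [541.1  38.5] [39.7 39.5] 87.6
lampyel 3372 mean [0.5413 0.0375 0.0441] circ 0.5413 0.0371 0.0205 box [541.4  37.2] [39.9 40.2] 87.7
posts 1223 mean [0.5409 0.0403 0.0554] circ 0.5409 0.038 0.042 box [540.8  38. ] [62.9 62.7] 87.5
diff none
```

View pics/w3.png

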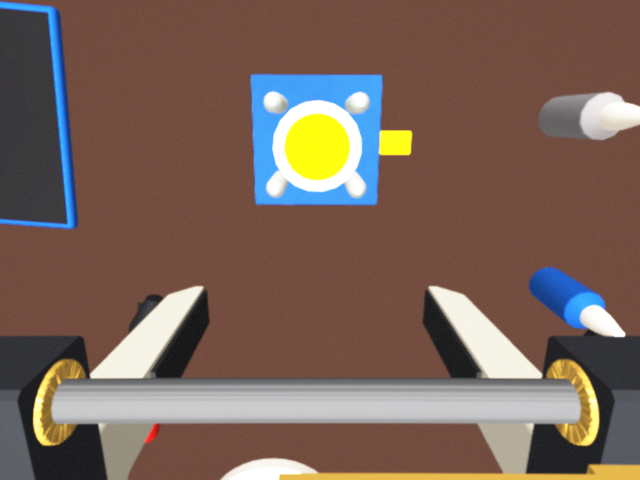

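The lamp is seated: its yellow top at (317,146) is flat at z = 44 mm between the posts. Going to the diffuser.

Call:
move_arm(deltas=[0.02,-0.01,0,0,0,0,1,0.06,-0.03,0,0,0,0,1,0.11,-0.055,0,0,0,0,1,0.16,-0.08,0,0,0,0,1,0.195,-0.098,0.02,0,0,0,1,0.206,-0.103,0.05,0,0,0,1,0.206,-0.103,0.08,0,0,0,1,0.206,-0.103,0.08,0,0,0,1], squeeze=12)

```text
t: 8.7
tool_pos: [0.4405, 0.1871, 0.0508]
orientation: [-2.26, -2.177, 0.009]
force: [-0.5, -0.2, -0.3]
opening: 0.0929
gripper_force: 0.0
```

```bash
python3 - <<'E'
from h import *
im,d,W=cloud("wrist"); s=robot.read_state(); print(s["tool_pos"],s["t"],s["opening"])
reps("w",im,W,[("diff",(.445,.186),.04,None,(.013,.03))])
E
```

```text
[0.4422559  0.18713238 0.05279191] 8.75 0.09318904907610187
diff 7847 mean [0.443  0.1879 0.0176] circ 0.4428 0.1868 0.0284 box [442.9 186.7] [55.6 55.2] 46.4
```

Aligned. Descending, gripping and lifting.

Call:
move_arm(deltas=[0,0,0.02,0,0,0,1,0,0,0.035,0,0,0,1,0,0,0.0385,0,0,0,1,0,0,0.0385,0,0,0,0,0,0,0.0385,0,0,0,0,0,0,0.0385,0,0,0,0,0,0,0.0385,0,0,0,0,0,0,0.0385,0,0,0,0,0,0,0.01,0,0,0,0,0,0,-0.03,0,0,0,0,0,0,-0.07,0,0,0,0,0,0,-0.07,0,0,0,0])

```text
t: 10.25
tool_pos: [0.4472, 0.1872, 0.128]
orientation: [2.263, 2.174, 0.01]
force: [-0.8, -0.4, -0.2]
opening: 0.0074
gripper_force: 0.0
```

The opening is 7 mm, so the grip was lost. Looking.

```bash
python3 - <<'E'
from h import *
im,d,W=cloud("wrist"); save("w4",im); s=robot.read_state(); print(s["tool_pos"],s["t"],s["opening"],s["orientation"])
reps("w",im,W,[("diff",(.445,.186),.06,None,(.013,.03)),("lampyel",(.541,.0385),.03,(20,35),(.02,.07))])
E
```

```text
[0.44586153 0.18677519 0.125696  ] 10.3 0.00381791974532018 [2.26421754 2.17537132 0.00529454]
diff 4565 mean [0.4431 0.1876 0.0176] circ 0.4429 0.1866 0.028 box [443.1 186.8] [55.2 55.2] 17.2
lampyel none
```

View pics/w4.png

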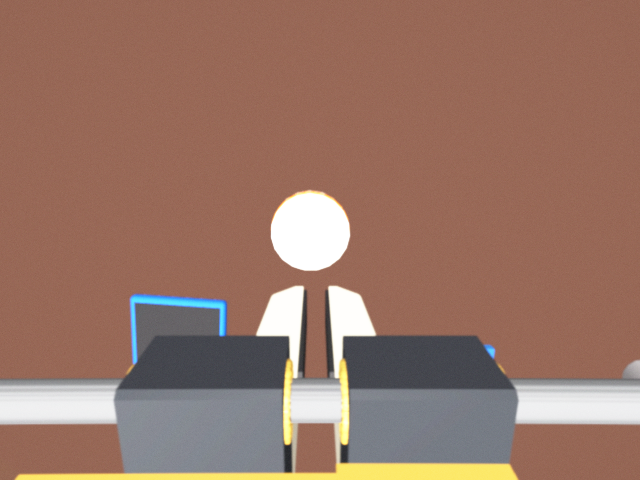

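The disc is still flat where it was, at (310,231), so the fingers slipped off it or closed late. I retry, checking before the lift.

Call:
move_arm(deltas=[0,0,0,0,0,0,1,0,0,0,0,0,0,1,0,0,0,0,0,0,1,0,0,0,0,0,0,1,0,0,0.04,0,0,0,1,0,0,0.08,0,0,0,1,0,0,0.1,0,0,0,1,0,0,0.1085,0,0,0,1,0,0,0.1085,0,0,0,1,0,0,0.1085,0,0,0,1], squeeze=25)

```text
t: 11.55
tool_pos: [0.4455, 0.1867, 0.0166]
orientation: [2.265, 2.176, 0.003]
force: [0.6, -0.0, 0.1]
opening: 0.0925
gripper_force: 0.0
```

Call:
move_arm(deltas=[0,0,0,0,0,0,0,0,0,0,0,0,0,0,0,0,0,0,0,0,0,0,0,0,0,0,0,0,0,0,0,0,0,0,0])

```text
t: 12.18
tool_pos: [0.4444, 0.1863, 0.0154]
orientation: [-2.265, -2.177, 0.0]
force: [0.4, 0.1, -0.2]
opening: 0.0474
gripper_force: 0.0
```

```bash
python3 - <<'E'
from h import *
im,d,W=cloud("wrist"); s=robot.read_state(); print(s["tool_pos"],s["t"],s["opening"])
reps("w",im,W,[("diff",(.445,.186),.06,None,(.013,.03))])
im2,_,W2=cloud("side"); reps("s",im2,W2,[("diff",(.445,.186),.06,None,(.013,.025))])
o=np.hstack([cv2.resize(im[180:420,160:480],(400,300)),cv2.resize(im2[150:240,215:335],(400,300))]); save("w5",o)
E
```

```text
[0.44445623 0.18633875 0.01539272] 12.225 0.04346397711073793
diff 10568 mean [0.4431 0.1882 0.0176] circ 0.4429 0.1893 0.0306 box [442.7 186.7] [55.9 55.4] 44.0
diff 347 mean [0.4455 0.1815 0.0181] circ 0.4451 0.1845 0.0299 box [445.3 184.7] [57.6 53.9] 74.9
```

View pics/w5.png

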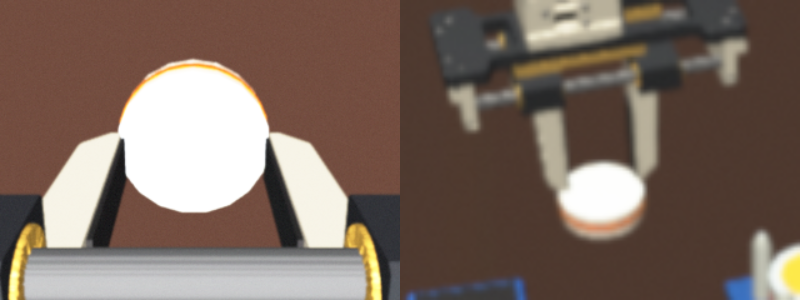

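```bash
python3 - <<'E'
from h import *
print(robot.tips_ahead); s=robot.read_state(); print(s["opening"],s["gripper_force"],s["tool_pos"])
for c in ["side","scene","wrist"]:
    im,_,W=cloud(c)
    g=im.astype(int); 
    for sx in (-1,1):
        xl=.4435+sx*.035
        m=(abs(W[...,0]-xl)<.012)&(abs(W[...,1]-.187)<.02)&(W[...,2]>.003)&(W[...,2]<.06)&(np.hypot(W[...,0]-.4435,W[...,1]-.1867)>.0295)
        z=np.sort(W[m][:,2]); print(c,sx,len(z),z[::max(1,len(z)//12)].round(3))
        m2=(abs(W[...,0]-xl)<.02)&(abs(W[...,1]-.187)<.02)&(W[...,2]>.02)&(W[...,2]<.06); p=W[m2]
        if len(p): print("  above disc: x",p[:,0].min().round(4),p[:,0].max().round(4),"minz",p[:,2].min().round(4))
E
```

```text
0.011
0.03963078722101059 0.0 [0.44443683 0.18634004 0.01537128]
side -1 29 [0.003 0.003 0.004 0.004 0.004 0.038 0.042 0.043 0.047 0.049 0.05  0.054
 0.057 0.059 0.06 ]
  above disc: x 0.4108 0.4275 minz 0.02
side 1 55 [0.003 0.008 0.013 0.019 0.034 0.039 0.041 0.042 0.046 0.049 0.05  0.053
 0.057 0.059]
  above disc: x 0.4589 0.4808 minz 0.0202
scene -1 0 []
scene 1 16 [0.003 0.003 0.003 0.004 0.004 0.005 0.005 0.005 0.005 0.006 0.007 0.007
 0.01  0.01  0.011 0.012]
wrist -1 166 [0.037 0.04  0.043 0.045 0.047 0.049 0.051 0.053 0.054 0.056 0.057 0.058
 0.059]
  above disc: x 0.4129 0.4281 minz 0.0282
wrist 1 152 [0.038 0.041 0.043 0.046 0.047 0.049 0.051 0.052 0.054 0.055 0.057 0.058
 0.059]
  above disc: x 0.4589 0.4747 minz 0.0285
```

Call:
move_arm(deltas=[0,0,0,0,0,0,0.9,0,0,0,0,0,0,0.9,0,0,0,0,0,0,0.9,0,0,0,0,0,0,0.9,0,0,0,0,0,0,0.9])

```text
t: 13.05
tool_pos: [0.4445, 0.1864, 0.0154]
orientation: [2.265, 2.177, -0.0]
force: [-0.9, -0.2, -0.0]
opening: 0.0731
gripper_force: 0.0
```

```bash
python3 - <<'E'
from h import *
s=robot.read_state(); print(s["opening"],s["gripper_force"],s["tool_pos"])
for c in ["side","wrist"]:
    im,_,W=cloud(c)
    if c=="wrist": a=im
    else: b=im
    for sx in (-1,1):
        xl=.4435+sx*.05
        m=(abs(W[...,0]-xl)<.02)&(abs(W[...,1]-.187)<.025)&(W[...,2]>.006)&(W[...,2]<.06)&(np.hypot(W[...,0]-.4435,W[...,1]-.1867)>.031)
        p=W[m]; p=p[p[:,2].argsort()]; print(c,sx,len(p),p[:60:6].round(3).tolist())
o=np.hstack([cv2.resize(a[180:420,160:480],(400,300)),cv2.resize(b[150:240,215:335],(400,300))]); save("w6",o)
E
```

```text
0.07305289642685664 0.0 [0.44450921 0.18635179 0.01543618]
side -1 68 [[0.409, 0.183, 0.029], [0.405, 0.181, 0.035], [0.405, 0.179, 0.038], [0.4, 0.177, 0.041], [0.403, 0.181, 0.043], [0.408, 0.179, 0.046], [0.398, 0.177, 0.048], [0.405, 0.177, 0.052], [0.402, 0.18, 0.052], [0.403, 0.177, 0.055]]
side 1 85 [[0.488, 0.177, 0.029], [0.483, 0.185, 0.033], [0.485, 0.176, 0.036], [0.49, 0.175, 0.039], [0.488, 0.176, 0.041], [0.495, 0.175, 0.043], [0.49, 0.174, 0.045], [0.495, 0.175, 0.046], [0.484, 0.175, 0.049], [0.492, 0.173, 0.051]]
wrist -1 1926 [[0.404, 0.182, 0.028], [0.405, 0.189, 0.029], [0.405, 0.194, 0.029], [0.405, 0.181, 0.03], [0.405, 0.189, 0.03], [0.403, 0.198, 0.03], [0.404, 0.197, 0.03], [0.405, 0.192, 0.031], [0.405, 0.196, 0.031], [0.405, 0.185, 0.031]]
wrist 1 1923 [[0.484, 0.193, 0.028], [0.482, 0.186, 0.029], [0.486, 0.194, 0.03], [0.484, 0.194, 0.03], [0.482, 0.179, 0.03], [0.481, 0.18, 0.031], [0.482, 0.181, 0.031], [0.482, 0.193, 0.031], [0.485, 0.194, 0.031], [0.486, 0.194, 0.031]]
```

View pics/w6.png

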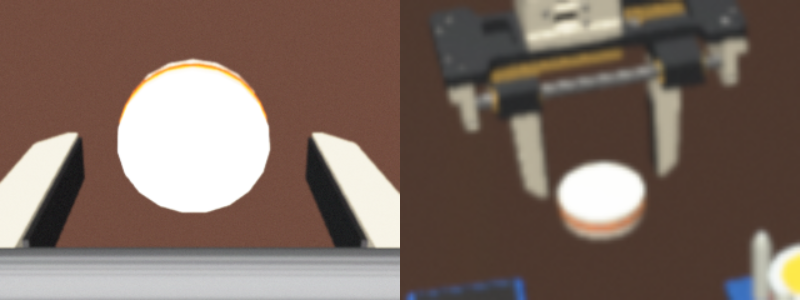

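Both cameras show the fingertips at z ≈ 28 mm when the stated TCP is at 15 mm. So the real tips stand about 24 mm higher than the nominal 11 mm ahead, and the fingers closed above the disc. I lower by 22 mm, watching the force.

Call:
move_arm(deltas=[0,0,0.006,0,0,0,0.9,0,0,0.012,0,0,0,0.9,0,0,0.016,0,0,0,0.9,0,0,0.016,0,0,0,0.9], squeeze=20)

```text
t: 13.65
tool_pos: [0.4439, 0.1862, -0.0012]
orientation: [-2.265, -2.176, 0.002]
force: [0.0, -0.4, 0.6]
opening: 0.0836
gripper_force: 0.0
```

```bash
python3 - <<'E'
from h import *
s=robot.read_state(); print(s["opening"],s["force"],s["tool_pos"])
for c in ["side","wrist"]:
    im,_,W=cloud(c)
    for sx in (-1,1):
        xl=.4435+sx*.055
        m=(abs(W[...,0]-xl)<.02)&(abs(W[...,1]-.187)<.025)&(W[...,2]>.005)&(W[...,2]<.06)&(np.hypot(W[...,0]-.4435,W[...,1]-.1867)>.033)
        p=W[m]; p=p[p[:,2].argsort()]; print(c,sx,len(p),p[:20:4].round(3).tolist())
E
```

```text
0.0835814198576507 [ 0.00901217 -0.4158716   0.58823948] [ 0.44394566  0.18618991 -0.00121592]
side -1 115 [[0.4, 0.18, 0.012], [0.394, 0.182, 0.016], [0.401, 0.179, 0.02], [0.396, 0.179, 0.021], [0.401, 0.178, 0.023]]
side 1 130 [[0.498, 0.176, 0.006], [0.488, 0.179, 0.015], [0.495, 0.173, 0.019], [0.496, 0.175, 0.02], [0.491, 0.174, 0.022]]
wrist -1 3726 [[0.4, 0.196, 0.012], [0.4, 0.197, 0.012], [0.401, 0.189, 0.013], [0.401, 0.196, 0.013], [0.395, 0.197, 0.013]]
wrist 1 3731 [[0.488, 0.194, 0.012], [0.487, 0.193, 0.013], [0.486, 0.192, 0.013], [0.485, 0.187, 0.013], [0.488, 0.194, 0.013]]
```

Call:
move_arm(deltas=[0,0,0.004,0,0,0,0.9,0,0,0.007,0,0,0,0.9,0,0,0.007,0,0,0,0,0,0,0.007,0,0,0,0,0,0,0.007,0,0,0,0,0,0,0.007,0,0,0,0,0,0,0.007,0,0,0,0,0,0,0.007,0,0,0,0])

```text
t: 14.75
tool_pos: [0.4446, 0.1864, -0.0074]
orientation: [2.265, 2.176, 0.0]
force: [-0.3, 0.7, 0.7]
opening: 0.0553
gripper_force: 20.0
```

Gripped. Lifting and carrying it over the nest at a hover.

Call:
move_arm(deltas=[0,0,-0.02,0,0,0,0,0,0,-0.06,0,0,0,0,-0.01,0.007,-0.09,0,0,0,0,-0.04,0.028,-0.095,0,0,0,0,-0.08,0.056,-0.095,0,0,0,0,-0.12,0.084,-0.095,0,0,0,0,-0.14,0.099,-0.095,0,0,0,0,-0.1455,0.1025,-0.095,0,0,0,0,-0.1455,0.1025,-0.085,0,0,0,0,-0.1455,0.1025,-0.085,0,0,0,0,-0.1455,0.1025,-0.085,0,0,0,0])

```text
t: 16.12
tool_pos: [0.5404, 0.0378, 0.0771]
orientation: [-2.264, -2.178, 0.001]
force: [-0.2, -0.1, -0.7]
opening: 0.0553
gripper_force: 20.0
```

```bash
python3 - <<'E'
from h import *
im,d,W=cloud("wrist"); s=robot.read_state(); print(s["tool_pos"],s["t"],s["opening"],s["gripper_force"])
reps("w",im,W,[("disc",(.5413,.037),.045,None,(.085,.106)),("posts",(.542,.037),.06,None,(.05,.067)),("plate",(.542,.037),.09,(100,126),(-.005,.014))])
E
```

```text
[0.54073359 0.03767943 0.07739782] 16.175 0.05562028360724016 19.999954104423523
disc 15550 mean [0.5395 0.0415 0.1014] circ 0.5398 0.0469 0.042 box [542.3  43.3] [66.2 60.6] 35.6
posts 851 mean [0.5418 0.0647 0.0554] circ 0.5417 0.0632 0.0314 box [541.7  63.7] [12.1 62.6] 88.0
plate 7580 mean [0.5416 0.0617 0.0074] circ 0.5409 0.0461 0.0584 box [541.1  46.9] [72.8 93.2] 87.6
```

Call:
move_arm(deltas=[0,0.0006,0.012,0,0,0,0,0,0.0006,0.02,0,0,0,0,0,0.0006,0.025,0,0,0,0,0,0.0006,0.03,0,0,0,0,0,0.0006,0.035,0,0,0,0,0,0.0006,0.039,0,0,0,0,0,0.0006,0.041,0,0,0,0,0,0.0006,0.041,0,0,0,0], squeeze=10)

```text
t: 17.18
tool_pos: [0.5418, 0.0368, 0.0366]
orientation: [2.265, 2.176, 0.0]
force: [0.1, -0.4, -0.8]
opening: 0.0554
gripper_force: 10.0
```

Call:
move_arm(deltas=[0,0,0.001,0,0,0,0,0,0,0.001,0,0,0,0,0,0,0.001,0,0,0,0.8,0,0,0.001,0,0,0,0.8,0,0,0.001,0,0,0,0.8,0,0,-0.03,0,0,0,0.8,0,0,-0.08,0,0,0,0.8,-0.03,0,-0.11,0,0,0,0.8,-0.06,0,-0.13,0,0,0,0.8,-0.07,0,-0.13,0,0,0,0.8,-0.07,0,-0.13,0,0,0,0.8])

```text
t: 18.55
tool_pos: [0.5384, -0.0332, 0.1653]
orientation: [-2.266, -2.174, 0.001]
force: [-0.4, -0.1, 0.1]
opening: 0.0741
gripper_force: 0.0
```

```bash
python3 - <<'E'
from h import *
im,d,W=cloud("wrist"); save("w7",im); s=robot.read_state(); print(s["tool_pos"],s["t"],s["opening"])
reps("w",im,W,[("disc",(.541,.038),.033,None,(.0592,.075)),("disccore",(.541,.038),.02,None,(.03,.075)),("posts",(.542,.037),.06,None,(.05,.07))])
m=np.hypot(W[...,0]-.541,W[...,1]-.0375)<.02; p=W[m]; A=np.c_[p[:,:2]-p[:,:2].mean(0),np.ones(len(p))]; print("tilt",np.linalg.lstsq(A,p[:,2],rcond=None)[0])
im,d,W=cloud("side"); np.savez("side1.npz",im=im,W=W)
reps("s",im,W,[("bar",(.489,-.2955),.12,(3,18),(.074,.1))])
E
```

```text
[ 0.53812022 -0.03259801  0.16488257] 18.6 0.0746256041327388
disc 5856 mean [0.5412 0.0378 0.0616] circ 0.5414 0.0372 0.0281 box [541.2  37.2] [55.2 55.6] 19.9
disccore 3054 mean [0.541  0.0383 0.0616] circ 0.541 0.038 0.0201 box [540.9  37.9] [39.5 39.9] 43.9
posts 6870 mean [0.5412 0.0382 0.0607] circ 0.5408 0.038 0.0418 box [540.9  38.2] [62.6 62.6] 87.4
tilt [ 0.00335997 -0.00362336  0.06159433]
bar 617 mean [ 0.4955 -0.2995  0.0867] circ 0.4886 -0.2959 0.0665 box [ 489.1 -297.9] [132.8  14.6] 14.7
```

View pics/w7.png

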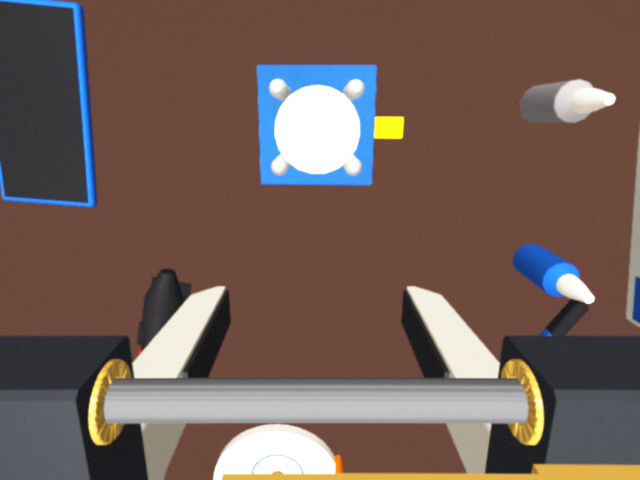

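The diffuser is seated at (317,129), with its top flat at z = 61.6 mm. Now over to the dish, turning the tool −73° (world) to span the bar.

Call:
move_arm(deltas=[-0.01,-0.001,-0.005,0,0,0.1,0.8,-0.04,-0.006,-0.01,0,0,0.25,0.8,-0.08,-0.012,-0.01,0,0,0.42,0.8,-0.12,-0.018,-0.01,0,0,0.6,0.8,-0.16,-0.024,-0.01,0,0,0.77,0.8,-0.2,-0.03,-0.01,0,0,0.94,0.8,-0.235,-0.035,-0.01,0,0,1.1,0.8,-0.257,-0.038,-0.01,0,0,1.22,0.8,-0.264,-0.039,-0.01,0,0,1.27,0.8,-0.264,-0.039,-0.01,0,0,1.27,0.8,-0.264,-0.039,-0.01,0,0,1.27,0.8])

```text
t: 20.02
tool_pos: [0.4895, -0.2942, 0.1757]
orientation: [-3.113, -0.412, 0.001]
force: [-0.3, -0.1, -0.4]
opening: 0.074
gripper_force: 0.0
```

```bash
python3 - <<'E'
from h import *
im,d,W=cloud("wrist"); s=robot.read_state(); print(s["tool_pos"],s["t"],s["opening"]); R=Ro.from_rotvec(s["orientation"]).as_matrix(); print(R.round(3), "yaw",np.degrees(np.arctan2(R[1,1],R[0,1])))
reps("w",im,W,[("bar",(.489,-.2955),.12,(3,18),(.084,.1)),("barall",(.489,-.2955),.12,None,(.084,.1)),("rtab",(.508,-.367),.03,(175,181),(0,.03)),("ball",(.489,-.2955),.04,(15,35),(.006,.04))])
E
```

```text
[ 0.48957332 -0.29428558  0.1759522 ] 20.075 0.07454844914613744
[[ 0.966  0.26  -0.001]
 [ 0.26  -0.966  0.001]
 [-0.    -0.001 -1.   ]] yaw -74.93742507847101
bar 3416 mean [ 0.492  -0.2944  0.0905] circ 0.4884 -0.2958 0.0664 box [ 488.3 -295.3] [132.5  12. ] 14.5
barall 3522 mean [ 0.4929 -0.2941  0.0905] circ 0.4884 -0.2958 0.0664 box [ 488.3 -295.3] [132.5  12. ] 14.5
rtab none
ball 10 mean [ 0.4874 -0.2878  0.0179] circ 0.4872 -0.2879 0.0034 box [ 487.1 -287.5] [6.5 0.9] 15.0
```

Call:
move_arm(deltas=[-0.0015,0.001,0.02,0,0,0.01,0.8,-0.0015,0.001,0.06,0,0,0.01,0.8,-0.0015,0.001,0.095,0,0,0.01,0.8,-0.0015,0.001,0.115,0,0,0.01,0.8,-0.0015,0.001,0.124,0,0,0.01,0.8,-0.0015,0.001,0.124,0,0,0.01,0.8,-0.0015,0.001,0.124,0,0,0.01,0.8])

```text
t: 20.95
tool_pos: [0.4892, -0.2974, 0.0539]
orientation: [3.115, 0.393, 0.003]
force: [0.3, 0.0, 0.1]
opening: 0.0745
gripper_force: 0.0
```

```bash
python3 - <<'E'
from h import *
s=robot.read_state(); print(s["tool_pos"],s["force"])
im,d,W=cloud("wrist"); Tw=np.array(s["tool_pos"]); R=Ro.from_rotvec(s["orientation"]).as_matrix()
L=(W-Tw)@R
for sg in(-1,1):
    m=(abs(L[...,0])<.025)&(L[...,1]*sg>.03)&(L[...,1]*sg<.06)&(W[...,2]>.03)&(W[...,2]<.12)
    p=L[m]; print(sg,len(p),"tip ahead",np.percentile(p[:,2],[100,99,95]).round(4), "inner y",np.percentile(sg*p[:,1],[1,5]).round(4))
E
```

```text
[ 0.48917352 -0.2973785   0.05394023] [0.25945127 0.01072228 0.06149259]
-1 4182 tip ahead [-0.013  -0.0152 -0.0193] inner y [0.0378 0.0379]
1 4174 tip ahead [-0.0128 -0.015  -0.0194] inner y [0.0359 0.036 ]
```

The tips are confirmed 13 mm behind the stated TCP, at z ≈ 67 mm. I lower 4 mm more and close.

Call:
move_arm(deltas=[0,-0.001,0.002,0,0,0,0.8,0,-0.001,0.004,0,0,0,0.8,0,-0.001,0.004,0,0,0,0.6,0,-0.001,0.004,0,0,0,0.5,0,-0.001,0.004,0,0,0,0.4,0,-0.001,0.004,0,0,0,0.3,0,-0.001,0.004,0,0,0,0.2,0,-0.001,0.004,0,0,0,0.15,0,-0.001,0.004,0,0,0,0.1,0,-0.001,0.004,0,0,0,0,0,-0.001,0.004,0,0,0,0,0,-0.001,0.004,0,0,0,0], squeeze=30)

```text
t: 22.5
tool_pos: [0.4879, -0.2958, 0.0484]
orientation: [3.117, 0.393, 0.0]
force: [-0.8, -0.4, 0.1]
opening: 0.0119
gripper_force: 30.0
```

Gripped at 11.9 mm. Smooth lift.

Call:
move_arm(deltas=[0,0,-0.0006,0,0,0,0,0,0,-0.004,0,0,0,0,0,0,-0.012,0,0,0,0,0,0,-0.024,0,0,0,0,0,0,-0.039,0,0,0,0,0,0,-0.056,0,0,0,0,0,0,-0.073,0,0,0,0,0,0,-0.088,0,0,0,0,0,0,-0.1,0,0,0,0,0,0,-0.108,0,0,0,0,0,0,-0.1114,0,0,0,0,0,0,-0.112,0,0,0,0])

```text
t: 24.0
tool_pos: [0.4878, -0.2956, 0.1602]
orientation: [-3.117, -0.393, 0.001]
force: [-0.0, 1.2, -2.6]
opening: 0.0119
gripper_force: 30.0
```

```bash
python3 - <<'E'
from h import *
im,d,W=cloud("side"); s=robot.read_state(); print(s["tool_pos"],s["orientation"],s["t"],s["opening"],s["wrist_torque"])
reps("s",im,W,[("bar",(.489,-.2955),.12,(3,18),(.186,.212))])
hsv=cv2.cvtColor(im,cv2.COLOR_RGB2HSV).astype(int)
m=(W[...,2]>.11)&(W[...,2]<.15)&(np.hypot(W[...,0]-.489,W[...,1]+.2955)<.064)&(hsv[...,1]<60); p=W[m]
A=np.c_[p[:,:2]-p[:,:2].mean(0),np.ones(len(p))]; print(len(p),np.linalg.lstsq(A,p[:,2],rcond=None)[0])
print(robot.recognise("side","ball_center")[:1],robot.recognise("side","dish_floor")[:1])
b=robot.recognise("side","ball_center")
if b: u,v=np.round(b[0]["uv"]).astype(int); print(W[v,u])
save("s2",cv2.resize(im[300:440,290:480],None,fx=3,fy=3))
# targets in tool axes
R=Ro.from_rotvec(s["orientation"]).as_matrix(); print(R.round(4)); print("delta tool",R.T@(np.array([.5412,.0373,.160])-s["tool_pos"]))
E
```

```text
[ 0.48772408 -0.29558377  0.16001149] [-3.11647225e+00 -3.92790130e-01  8.56523229e-04] 24.05 0.011706757454062374 [ 0.0531653  0.107088  -0.0059696]
bar 386 mean [ 0.4683 -0.3059  0.198 ] circ 0.4884 -0.2942 0.0666 box [ 488.3 -294.1] [132.8  20.6] 16.3
3066 [-0.01791582 -0.01683115  0.12241508]
[] [{'uv': [238.2, 403.4], 'confidence': 0.89}]
[[ 9.687e-01  2.481e-01 -6.000e-04]
 [ 2.481e-01 -9.687e-01  4.000e-04]
 [-5.000e-04 -5.000e-04 -1.000e+00]]
delta tool [ 1.34402651e-01 -3.09204133e-01  1.10263634e-04]
```

View pics/s2.png

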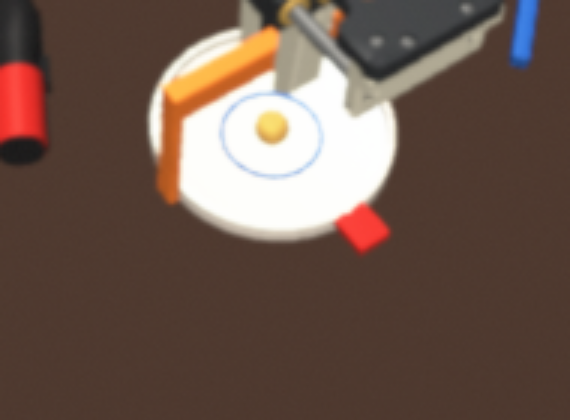

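The dish hangs level, the ball at (272,127) is centred in the blue ring, and the red tab is at (362,228). Smooth carry in two halves.

Call:
move_arm(deltas=[0.0001,-0.0002,0,0,0,0,0,0.0007,-0.0015,0,0,0,0,0,0.0022,-0.005,0,0,0,0,0,0.0048,-0.011,0,0,0,0,0,0.0086,-0.0198,0,0,0,0,0,0.0139,-0.032,0,0,0,0,0,0.0205,-0.0471,0,0,0,0,0,0.0282,-0.0649,0,0,0,0,0,0.037,-0.0851,0,0,0,0,0,0.0466,-0.1072,0,0,0,0,0,0.0567,-0.1305,0,0,0,0,0,0.0672,-0.1546,0,0,0,0,0])

```text
t: 25.7
tool_pos: [0.5148, -0.1274, 0.1605]
orientation: [-3.117, -0.394, -0.0]
force: [0.2, 0.3, -2.1]
opening: 0.0116
gripper_force: 30.0
```

Call:
move_arm(deltas=[0.0105,-0.0241,0,0,0,0,0,0.0206,-0.0474,0,0,0,0,0,0.0302,-0.0695,0,0,0,0,0,0.039,-0.0897,0,0,0,0,0,0.0467,-0.1075,0,0,0,0,0,0.0533,-0.1226,0,0,0,0,0,0.0586,-0.1348,0,0,0,0,0,0.0624,-0.1436,0,0,0,0,0,0.065,-0.1496,0,0,0,0,0,0.0665,-0.1531,0,0,0,0,0,0.0671,-0.1544,0,0,0,0,0,0.0672,-0.1546,0,0,0,0,0])

```text
t: 27.2
tool_pos: [0.5414, 0.0369, 0.1604]
orientation: [3.117, 0.392, -0.0]
force: [-0.2, -0.7, -2.0]
opening: 0.0113
gripper_force: 30.0
```

Call:
move_arm(deltas=[0,0,0,0,0,-0.001,0,0,0,0,0,0,-0.006,0,0,0,0,0,0,-0.021,0,0,0,0,0,0,-0.045,0,0,0,0,0,0,-0.082,0,0,0,0,0,0,-0.132,0,0,0,0,0,0,-0.195,0,0,0,0,0,0,-0.268,0,0,0,0,0,0,-0.352,0,0,0,0,0,0,-0.443,0,0,0,0,0,0,-0.54,0,0,0,0,0,0,-0.639,0])

```text
t: 28.7
tool_pos: [0.5414, 0.0372, 0.1604]
orientation: [2.833, 1.359, -0.0]
force: [0.4, -0.2, -2.7]
opening: 0.0116
gripper_force: 30.0
```

Call:
move_arm(deltas=[0,0,0,0,0,-0.099,0,0,0,0,0,0,-0.196,0,0,0,0,0,0,-0.287,0,0,0,0,0,0,-0.371,0,0,0,0,0,0,-0.444,0,0,0,0,0,0,-0.507,0,0,0,0,0,0,-0.557,0,0,0,0,0,0,-0.594,0,0,0,0,0,0,-0.618,0,0,0,0,0,0,-0.633,0,0,0,0,0,0,-0.638,0,0,0,0,0,0,-0.639,0])

```text
t: 30.2
tool_pos: [0.5414, 0.0372, 0.1604]
orientation: [-2.268, -2.174, -0.0]
force: [0.3, 0.1, -1.9]
opening: 0.0119
gripper_force: 30.0
```

Call:
move_arm(deltas=[0,0,0,0,0,0,0,0,0,0,0,0,0,0,0,0,0,0,0,0,0,0,0,0,0,0,0,0])

```text
t: 30.7
tool_pos: [0.5414, 0.0372, 0.1604]
orientation: [-2.268, -2.174, 0.0]
force: [0.4, 1.1, -1.4]
opening: 0.0117
gripper_force: 30.0
```

```bash
python3 - <<'E'
from h import *
for c in ["side","scene"]:
    im,d,W=cloud(c); save("f_"+c,im); np.savez("f_"+c+".npz",im=im,W=W)
    reps(c,im,W,[("bar",(.541,.037),.12,(3,18),(.186,.212)),("rtab",(.615,.034),.04,(175,181),(.1,.15)),("rtab0",(.615,.034),.04,(0,3),(.1,.15)),("ytab",(.6,.035),.03,(20,35),(0,.02)),("gold",(.541,.037),.05,(15,30),(.112,.145)),("ring",(.541,.037),.05,(100,130),(.105,.14))])
    S=cv2.cvtColor(im,cv2.COLOR_RGB2HSV).astype(int)
    m=(W[...,2]>.11)&(W[...,2]<.15)&(np.hypot(W[...,0]-.541,W[...,1]-.037)<.07)&(S[...,1]<60); p=W[m]
    A=np.c_[p[:,:2]-p[:,:2].mean(0),np.ones(len(p))]; print("dish",len(p),cv2.minEnclosingCircle(p[:,:2].astype(np.float32)),np.linalg.lstsq(A,p[:,2],rcond=None)[0])
    print([ (r["uv"],r["confidence"]) for r in robot.recognise(c,"ball_center")[:2]])
s=robot.read_state(); print(s["tool_pos"],s["t"],s["gripper_force"],s["force"]); R=Ro.from_rotvec(s["orientation"]).as_matrix(); print(R.round(4),np.degrees(np.arctan2(R[1,1],R[0,1])))
E
```

```text
bar 265 mean [0.5399 0.0024 0.2001] circ 0.5426 0.0138 0.045 box [541.7  13.9] [89.6 13.5] 86.3
rtab none
rtab0 72 mean [0.6138 0.0314 0.1296] circ 0.6144 0.0323 0.0127 box [613.9  32.6] [20.7 20.2] 87.8
ytab 86 mean [0.5988 0.0329 0.0066] circ 0.5992 0.0382 0.0168 box [598.5  36.6] [24.5 29.3] 0.9
gold 37 mean [0.5405 0.0321 0.1301] circ 0.5411 0.033 0.006 box [540.9  32.4] [9.8 9.6] 12.9
ring none
dish 1751 ((0.5430982708930969, 0.03618943691253662), 0.06295324862003326) [ 0.00119461 -0.00901529  0.12348864]
[([339.5, 200.9], 0.46)]
bar 339 mean [0.546  0.0697 0.1999] circ 0.5444 0.0458 0.0594 box [544.2  45.8] [118.5  15.1] 89.1
rtab none
rtab0 104 mean [0.6127 0.036  0.1292] circ 0.6109 0.0335 0.0148 box [611.2  35. ] [23.9 21. ] 6.4
ytab 96 mean [0.5985 0.0362 0.0067] circ 0.5975 0.0366 0.0143 box [598.1  35.7] [19.5 23.8] 76.9
gold 51 mean [0.5444 0.0402 0.132 ] circ 0.5438 0.04 0.008 box [544.6  39.5] [12.8 14. ] 1.8
ring none
dish 1740 ((0.5427472591400146, 0.039491843432188034), 0.06236911192536354) [0.03049147 0.01101464 0.12208862]
[([333.8, 250.1], 0.53)]
[0.5414056  0.0371874  0.16044777] 30.9 29.999520778656006 [-0.54055738 -0.52908749 -1.28721776]
[[ 0.042   0.9991  0.    ]
 [ 0.9991 -0.042   0.    ]
 [ 0.      0.     -1.    ]] -2.40898338907898
```

```bash
python3 -c "
from plant import robot
print(robot.close_job())"
```

```text
the job is handed in; nothing more can be done
None
```

The lamp and diffuser are seated in the nest, and the dish was handed in held level about 5 cm above the diffuser, red tab matching the yellow tab and the ball centred in its ring. The first diffuser grip closed above the disc without moving it and had to be repeated, and I viewed 11 pictures against the limit of 10.

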